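# Tap home the cutter knob's key, then cycle the spring-return knob

### The job

The steel gib key has crept up out of the hub of the print cutter's black wing-shaped reset knob. Tap or press the key down (the closed gripper will do) until its head sits fully home on the hub; only then turn the knob clockwise (seen from above), as by pushing on a wing, until it is against its stop, hold it there for about a second, and let go so that it springs all the way back. Leave the capacitor can, the lens mount and the resistor block around it undisturbed.

Things in the scene. Friction and masses are not known exactly. Their poses are not given: they have to be found in the camera images.
- unit: The fixed print-cutter reset unit: a grey painted housing 150 x 150 mm, 40 mm high, screwed to the shelf, with an upright shaft in the middle. Origin: centre of its underside, on the knob's upright axis; z up. Its place varies, and its yaw by up to 40 degrees either way. Two steel stop studs rise from the housing to 63 mm above the shelf, 51 mm from the axis, lower than the knob's wings are at half height.
- knob (a joint): Angle (rad) of the black wing knob about its upright axis, 0 at rest, growing clockwise seen from above, hard stop at 1.2. A spring always drives it back to 0 against its rest stop: 0.10 N m at rest, 0.34 N m at the stop (about 1.3 to 4.4 N pushed at 78 mm from the axis); it springs back in about a third of a second when let go.
- key (a joint): How far (m) the steel gib key has been driven down from its highest position: fully home at 0.016, where its head bears on the hub; it starts between 0 and 0.005. It is a tight sliding fit: it moves only under a downward push of about 9 to 10 N, stays where it is left, and turns with the knob.
- knob_top (a point): Point on the knob's axis on the flat top of its hub (hub 72 mm in diameter, top 95 mm above the shelf; the shaft end stands 3 mm above it). Turns with the knob: its y axis points along the left wing, x axis square to the wings, z up. The wings are one straight bar 180 mm long, 22 mm thick and 34 mm high through the axis, from 55 to 89 mm above the shelf.
- wing_left (a point): Top centre line of the knob's wing on its +y side, 78 mm from the axis (12 mm short of the wing's end), 89 mm above the shelf. At rest this wing points along the unit's +y axis; clockwise moves it towards the unit's +x.
- wing_right (a point): The same point on the opposite wing, 78 mm from the axis on the knob's -y side; clockwise moves it towards the unit's -x.
- key_head (a point): Centre of the flat top of the gib key's steel head. The head is 26 x 22 mm (26 mm along the knob's x), 14 mm high, its centre 23 mm from the knob's axis on the knob's -x side. Its top is 125 mm above the shelf at key value 0 and 109 mm when home.
- can_mid (a point): Middle of the loose matte silver capacitor can, 64 mm in diameter, 100 mm high plus two 8 mm terminals, standing upright: a bystander.
- mount_mid (a point): Middle of the loose black plastic lens mount, a short tube 74 mm across on a round flange 92 mm in diameter, 35 mm high in all, lying flange down on the shelf: a bystander.
- resistor_mid (a point): Middle of the loose white ceramic resistor block, 100 mm long (its x axis; 14 mm terminals at each end), 28 x 28 mm in section: a bystander.
Things that resemble listed ones, but are neither listed nor needed, are in the scene too. What is meant by the part that bears resistor_mid is not pink or purple, and is the larger of those in its own colour.

How it is judged:
On the way, in this order (a step that is already met when the one before it is completed fails the run):
1. the key is driven home, its head within 2.5 mm of the hub (value of joint key above 0.0135 m), for 0.2 s.
2. the knob is held against its stop (past 1.1 rad) for half a second (value of joint knob above 1.1 rad), for 0.5 s.
At the end, for the whole second after the job is handed in: The key is home (head within 2.5 mm of the hub), the knob is back at rest (within 0.08 rad) and still, and the can, lens mount and resistor block are within 20 mm of where they were and not tipped (value of joint key above 0.0135 m and value of joint knob below 0.08 rad and velocity of joint knob between -0.05 and 0.05 rad/s and distance of each of can_mid, mount_mid, resistor_mid from where it was at the start of the episode below 0.02 m and angle between each of can_mid, mount_mid, resistor_mid's own z axis and vertical below 0.2 rad); the robot touches nothing.
It fails at once if the knob is turned (beyond 0.3 rad) while the key is not yet home (value of joint knob above 0.3 rad and value of joint key below 0.0135 m).
It fails at once if a bystander is shoved more than 20 mm (distance of any of can_mid, mount_mid, resistor_mid from where it was at the start of the episode above 0.02 m).
It also fails if it takes over 45 s, if anything falls off the work surface, if the arm or the gripper's body presses on something with over 40 N, if the wrist force passes 120 N, or if a joint passes its speed limit or range.

### The arm

A 6-joint arm with a two-finger parallel gripper is mounted at the origin on the work surface. World frame = base frame: x ahead of the robot, y to its left, z up, the work surface at z = 0. Lengths are in m, angles in rad, forces in N, time in s.
With the tool pointing down it reaches from about 0.25 to 0.85 m from the base axis. Payload 12.5 kg.
Tool frame: the origin (TCP) lies midway between the tips of the shut fingers; the grasp point (between the pads) lies 19 mm behind it; x points along the fingers, z is the direction in which the jaws open and shut, and the axes are right-handed (so a half turn about x gives the same grasp; the last joint's range is limited). The gripper opens to 93 mm and grips with 3 to 60 N. Pads are 15 mm wide; open, the fingers measure 128 mm over their backs; the gripper's body (75 mm by 188 mm) begins 65 mm behind the grasp point.
Start: joints at [1.025, 0.351, 1.652, -0, 1.139, -0.085], TCP at [0.245, 0.493, 0.219] pointing down, gripper open.
Joint ranges: [-2.75, 2.75], [-0.79, 2.1], [0.01, 2.65], [-1.57, 4.71], [0.07, 3.14], [-2.87, 2.87]. Speed limits (rad/s): [2.22, 2.22, 2.79, 3.14, 3.14, 3.14].

### API

Orientations are given as a 3x3 rotation matrix whose columns are the frame's x, y, z axes.
In Python, from bench import ctrl gives the robot as it stands.
- The arm moves only by the shell command python3 -m crank 'ROWS'. ROWS is JSON, a list of rows, each a list of 7 numbers: the shift along the tool's x, y, z in mm, then the turn, a rotation vector about the tool's x, y, z in rad, then the opening, from 0 (shut) to 1 (fully open). In form: [[x, y, z, wx, wy, wz, fingers], ...]. A call has 1 to 5 rows; each row shifts and turns the commanded pose from where the row before left it, along the tool's axes as they then stand; what a row does not reach is not made up. A row lasts 1/8 s, in which the tool goes at most 62.5 mm and 10.7 degrees, less where a joint would pass 70% of its speed; a pose out of reach is approached as far as the arm can. A call is refused whole if a number of a shift passes 62.5 or a number of a turn 0.188, either way. A call with a gripper value outside its range is refused whole. The fingers move at their own pace and stop on an object; the grip force is fixed at half the most. Time passes only in rows, so rows that do not move let the fingers close. It gives the time, the measured TCP pose, the force and the opening at its end, in the units of the state.
- ctrl.get_obs(): the state, without advancing time (a new reading comes with each control period).
- ctrl.capture(name): name is "scene" or "top"; returns the picture (480x640x3 uint8, red, green, blue); there is no depth.
- ctrl.get_calibration(name): a dict with "fx", "fy", "cx", "cy" (pixels), "k1" (the pictures are not rectified: a ray, as slopes to the right and down, at radius r is drawn at 1 + k1 r^2 times it, then the intrinsics apply), "world_from_camera" (4x4, takes a point from camera to world coordinates). Camera axes: x right, y up, looking along -z (the intrinsics and any distortion apply to the point x, -y, -z); pixel columns grow to the right and rows downward; lengths in m; the calibration is good to about 2 mm. A picture is of the moment at which its call begins. get_calibration takes no time and is no camera call.
- ctrl.finish_job(): hands the job in, once; it reports no verdict.
Trained networks look in the newest picture that a camera, given by its name, has taken for a name from the list of things; names that differ only in an ending like _2 or _b are one class to them, and where a whole thing is asked for, a point or a joint stands for the part that bears it (a point fixed in the world has none). Each returns a list of dicts, best first, with "conf" (0 to 1); they miss things now and then, are a little off and sometimes report something else, mostly with a low value. They report only what shows in the picture. A call takes as long as a camera call. They do not tell look-alikes from the thing itself.
- ctrl.spot_in(camera, name): "uv" ([column, row] in pixels, amid what is visible of it).
- ctrl.cut_out(camera, name): "pixels" (480x640 bool, what is visible of it) and "uv" ([column, row] in pixels, amid what is visible of it).
- ctrl.spot_point(camera, name): "uv" ([column, row] in pixels: a listed point, or the origin of a listed thing).
The state is a dict: "t": time; "joint_pos": joint angles; "qd": joint speeds; "joint_efforts": joint torques, N m; "tcp_pos": TCP position; "tcp_rot": TCP orientation; "contact_force": force on the tool from outside, world axes, zero at the start; "wrist_torque": the same for the moment, N m; "width": finger opening in m.
Only numpy, scipy, OpenCV 4.12 (cv2) and the standard library are available. Lean on these libraries where they do the work, as an engineer would, in place of code of your own. Each camera call takes 0.05 s, during which the arm holds its last target.

## Working session

There is one attempt and no reset: what is moved stays moved. The work goes in short steps, Python scripts to look and compute and a shell command to move; the robot and the scene stay as the last step left them, time stands still between calls to the robot, and variables do not carry over. Pictures are saved under pics/ and viewed, and the job is handed in when it is done.

```bash
ls; mkdir -p pics; python3 - <<'E'
from bench import ctrl
import cv2,json
o=ctrl.get_obs()
for k,v in o.items(): print(k,v)
for n in ("scene","top"):
    im=ctrl.capture(n); cv2.imwrite(f"pics/{n}0.png",im[:,:,::-1]); print(n,ctrl.get_calibration(n))
E
```

```text
pics
t 0.0
joint_pos [ 1.02541019e+00  3.51264478e-01  1.65244603e+00 -3.00698490e-05
  1.13909514e+00 -8.46178342e-02]
qd [-0.00088097  0.00149681 -0.00014099  0.00090448 -0.00169683  0.00033441]
joint_efforts [ 3.66950007e-05 -4.97333086e+01 -2.85252714e+01  6.98544597e-02
  2.57444568e-02 -1.34050097e-04]
tcp_pos [0.24435698 0.49233866 0.21807762]
tcp_rot [[-6.05892455e-04 -8.95716727e-01  4.44624760e-01]
 [-1.05119382e-03  4.44625167e-01  8.95716114e-01]
 [-9.99999264e-01  7.53208362e-05 -1.21096692e-03]]
contact_force [0.09464819 0.25787844 0.1648379 ]
wrist_torque [-0.02998031  0.01273848  0.03538578]
width 0.09309649569660494
scene {'fx': 608.5004654981924, 'fy': 608.5004654981924, 'cx': 319.723342632679, 'cy': 239.93451811298095, 'k1': 0.06863652253241401, 'world_from_camera': array([[-0.30712478, -0.50621955,  0.8058636 ,  1.53557666],
       [ 0.95148833, -0.14682601,  0.27039247,  0.3935357 ],
       [-0.01855621,  0.84981403,  0.5267559 ,  0.73908595],
       [ 0.        ,  0.        ,  0.        ,  1.        ]])}
top {'fx': 541.0746116143632, 'fy': 541.0746116143632, 'cx': 316.7031048315191, 'cy': 231.63139526360422, 'k1': -0.10102730724044541, 'world_from_camera': array([[ 0.00900209,  0.99253611, -0.12161835,  0.44583794],
       [-0.99963355,  0.00582733, -0.02643483,  0.06110319],
       [-0.02552881,  0.12181175,  0.99222486,  1.27918436],
       [ 0.        ,  0.        ,  0.        ,  1.        ]])}
```

View pics/scene0.png

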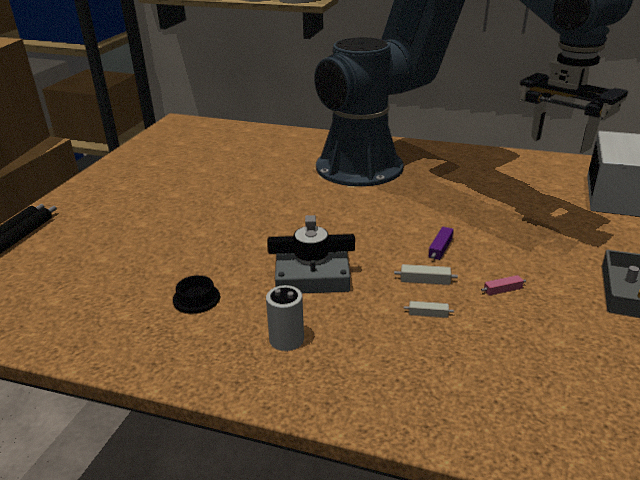

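View pics/top0.png

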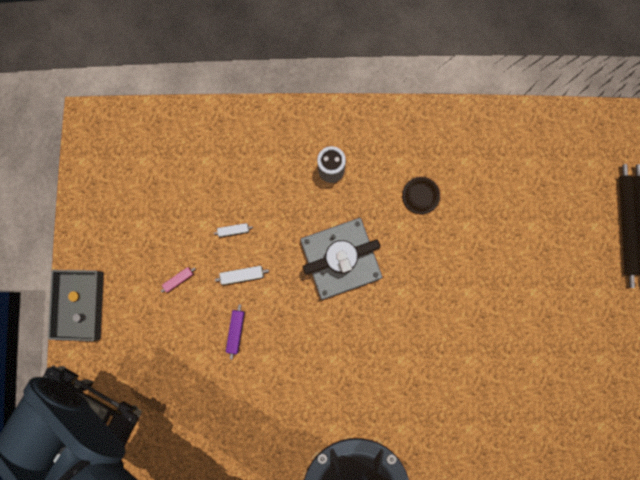

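The top view shows the unit at about (341,258), the wings from (305,270) to (380,245), and the key at (344,262) on the robot side. The can is at (331,163), the mount at (421,195), and the larger white resistor at (241,275). I'll measure these next.

```bash
cat > h.py <<'E'
from bench import ctrl
import numpy as np, cv2
def cam(n):
    c=ctrl.get_calibration(n); K=np.array([[c['fx'],0,c['cx']],[0,c['fy'],c['cy']],[0,0,1]]); 
    return K,np.array([c['k1'],0,0,0,0.]),c['world_from_camera']
def ray(n,uv):
    K,d,T=cam(n); p=cv2.undistortPoints(np.array([[uv]],float),K,d)[0,0]
    return T[:3,3],T[:3,:3]@np.array([p[0],-p[1],-1])
def atz(n,uv,z):
    o,r=ray(n,uv); return o+r*(z-o[2])/r[2]
def proj(n,P):
    K,d,T=cam(n); P=np.atleast_2d(P); c=(P-T[:3,3])@T[:3,:3]; c=c*[1,-1,-1]
    return cv2.projectPoints(c,np.zeros(3),np.zeros(3),K,d)[0][:,0]
def tri(a,b):
    A=np.zeros((3,3));y=np.zeros(3)
    for n,uv in (("scene",a),("top",b)):
        o,r=ray(n,uv); r=r/np.linalg.norm(r); M=np.eye(3)-np.outer(r,r); A+=M; y+=M@o
    return np.linalg.solve(A,y)
E
python3 - <<'E'
from h import *
H=dict(knob_top=.095,wing_left=.089,wing_right=.089,key_head=.122,can_mid=.05,mount_mid=.0175,resistor_mid=.014,unit=0)
for k,z in H.items():
    best={}
    for n in("top","scene"):
        r=ctrl.spot_point(n,k)
        for e in r[:3]:
            print(k,n,round(e['conf'],2),np.round(e['uv'],1),np.round(atz(n,e['uv'],z),4))
        if r: best[n]=r[0]['uv']
    if len(best)==2: print('   tri',np.round(tri(best['scene'],best['top']),4))
E
```

```text
knob_top top 0.69 [340.1 253.5] [0.543  0.0409 0.095 ]
knob_top scene 0.58 [312.6 234. ] [0.5324 0.0419 0.095 ]
   tri [0.5418 0.043  0.1008]
wing_left top 0.96 [308. 270.] [0.5066 0.1112 0.089 ]
wing_left scene 0.61 [346.1 231.3] [0.4935 0.1019 0.089 ]
   tri [0.5069 0.1083 0.0979]
wing_right top 0.59 [374.  243.1] [ 0.567 -0.034  0.089]
wing_right scene 0.6 [275.  237.1] [ 0.5561 -0.0316  0.089 ]
wing_right scene 0.29 [426.1 272.8] [0.596  0.2846 0.089 ]
   tri [ 0.5654 -0.0307  0.0948]
key_head top 0.62 [344.2 266. ] [0.514  0.0325 0.122 ]
key_head scene 0.58 [312.1 218. ] [0.5148 0.0356 0.122 ]
   tri [0.5136 0.0338 0.1211]
can_mid top 0.59 [330.  167.2] [0.7476 0.0643 0.05  ]
can_mid scene 0.83 [283.9 316.9] [0.7476 0.0585 0.05  ]
   tri [0.7483 0.0617 0.0512]
mount_mid scene 0.58 [195.3 293.4] [ 0.6913 -0.1518  0.0175]
resistor_mid top 0.67 [244.5 276.9] [0.4929 0.2633 0.014 ]
resistor_mid top 0.61 [235.5 230.1] [0.6034 0.2875 0.014 ]
resistor_mid top 0.6 [236.5 333.5] [0.3612 0.2792 0.014 ]
resistor_mid scene 0.97 [437.4 239.8] [0.3522 0.2747 0.014 ]
resistor_mid scene 0.92 [502.1 282.6] [0.4788 0.422  0.014 ]
resistor_mid scene 0.82 [425.7 308.5] [0.6054 0.2907 0.014 ]
   tri [0.4866 0.2696 0.0914]
unit top 0.85 [342.  255.4] [0.5463 0.0347 0.    ]
unit scene 0.66 [310.1 273.3] [0.5383 0.0358 0.    ]
   tri [0.5454 0.0365 0.0049]
```

```bash
python3 - <<'E'
import cv2
a=cv2.imread('pics/top0.png')[200:320,280:400]; b=cv2.imread('pics/scene0.png')[200:310,250:370]
cv2.imwrite('pics/z0.png',cv2.hconcat([cv2.resize(a,(390,390),interpolation=2),cv2.resize(b,(400,390),interpolation=2)]))
E
```

```text
(no output)
```

View pics/z0.png

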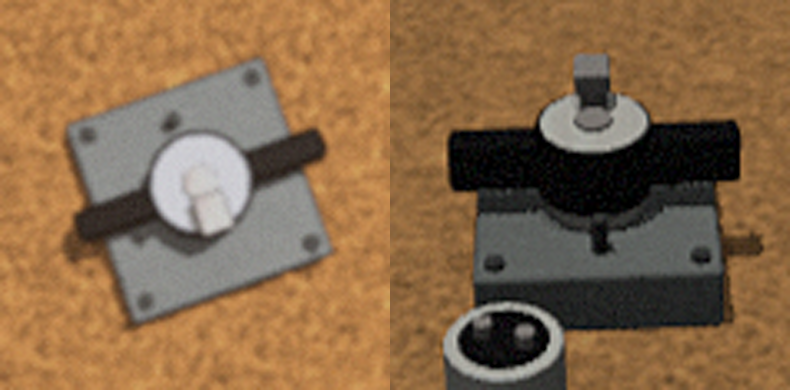

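```bash
python3 - <<'E'
from h import *
from scipy.optimize import least_squares
s=3.25
C=lambda L:np.array(L)/s+[280,200]
corn=C([(68,128),(262,58),(330,252),(132,325)]); sgn=[(75,75),(75,-75),(-75,-75),(-75,75)]
w=C([(80,224),(323,150)])
sc=np.array([(450,162),(738,150)],float); 
sc=np.c_[(sc[:,0]-390)*120/400+250, sc[:,1]*110/390+200]
def pts(p):
    c,sn=np.cos(p[2]),np.sin(p[2]);R=np.array([[c,-sn],[sn,c]])
    f=lambda x,y,z: np.r_[p[:2]+R@[x/1e3,y/1e3],z]
    return f
def res(p):
    f=pts(p)
    a=proj("top",[f(x,y,.04) for x,y in sgn])-corn
    b=proj("top",[f(0,90,.083),f(0,-90,.083)])-w
    return np.r_[a.ravel(),b.ravel()]
r=least_squares(res,[.54,.04,.4]);p=r.x;print(p,np.round(r.fun,1))
f=pts(p)
P=dict(top=f(0,0,.095),wl=f(0,78,.089),wr=f(0,-78,.089),key=f(-23,0,.122))
for k,v in P.items(): print(k,np.round(v,4),proj("top",v).round(1),proj("scene",v).round(1))
print(ctrl.get_obs()['t'])
E
```

```text
[0.53570133 0.03743499 0.33199216] [-1.  -1.2  0.8 -0.3  1.3  1.7 -0.   0.3 -1.6  1.3  0.6 -1.9]
top [0.5357 0.0374 0.095 ] [[341.7 256.8]] [[310.  234.5]]
wl [0.5103 0.1112 0.089 ] [[308.  268.3]] [[348.2 236. ]]
wr [ 0.5611 -0.0363  0.089 ] [[375.1 245.7]] [[271.9 238. ]]
key [0.514  0.0299 0.122 ] [[345.4 266. ]] [[309.6 217.4]]
0.9
```

Both cameras agree: the axis is at about (0.536, 0.038), yaw about 0.33 rad, and the key head at about (0.514, 0.031). Next I'll travel above the key with the fingers shut.

```bash
python3 -m crank '[[0,-44,-29,0,0,0,0],[0,-44,-29,0,0,0,0],[0,-44,-29,0,0,0,0],[0,-44,-29,0,0,0,0],[0,-44,-29,0,0,0,0]]'
```

```text
t: 1.52
tcp_pos: [0.3778, 0.2635, 0.2188]
tcp_rot: [[0.0, -0.896, 0.445], [0.0, 0.445, 0.896], [-1.0, -0.0, 0.0]]
contact_force: [-0.2, -0.4, -0.5]
width: 0.0476
```

```bash
python3 -m crank '[[0,-44,-29,0,0,0,0],[0,-44,-29,0,0,0,0],[0,-44,-29,0,0,0,0],[0,-44,-29,0,0,0,0],[0,0,0,0,0,0,0]]'
```

```text
t: 2.15
tcp_pos: [0.4844, 0.0804, 0.2186]
tcp_rot: [[0.0, -0.894, 0.448], [-0.0, 0.448, 0.894], [-1.0, -0.001, -0.0]]
contact_force: [-0.9, -0.1, -0.0]
width: 0.0007
```

```bash
python3 -m crank '[[0,0,0,-0.16,0,0,0],[0,0,0,-0.16,0,0,0],[0,0,0,-0.16,0,0,0],[0,0,0,-0.16,0,0,0],[0,0,0,-0.15,0,0,0]]'; cat >> h.py <<'E'
def to(P):
    o=ctrl.get_obs(); print('t',o['t'],'tcp',o['tcp_pos'].round(4),'F',o['contact_force'].round(1),'w',round(o['width'],4),'rot',o['tcp_rot'].round(3).tolist())
    print('tool shift mm',(1e3*o['tcp_rot'].T@(np.array(P)-o['tcp_pos'])).round(1))
E
python3 -c "
from h import *
to([.514,.031,.16])"
```

```text
t: 2.78
tcp_pos: [0.4827, 0.0837, 0.2187]
tcp_rot: [[-0.0, -0.944, -0.329], [0.0, -0.329, 0.944], [-1.0, 0.0, 0.0]]
contact_force: [-0.1, -0.0, 0.1]
width: 0.0006
t 2.775 tcp [0.4827 0.0837 0.2187] F [-0.1 -0.   0.1] w 0.0006 rot [[-0.0, -0.944, -0.329], [0.0, -0.329, 0.944], [-1.0, 0.0, 0.0]]
tool shift mm [ 58.7 -12.2 -60.1]
```

```bash
python3 -m crank '[[0,-6,-30,0,0,0,0],[0,-6,-30,0,0,0,0],[30,0,0,0,0,0,0],[29,0,0,0,0,0,0],[0,0,0,0,0,0,0]]'; python3 -c "
from h import *
to([.514,.031,.13])
for n in('scene','top'): cv2.imwrite(f'pics/{n}1.png',ctrl.capture(n)[:,:,::-1])
a=cv2.imread('pics/top1.png')[200:320,280:400]; b=cv2.imread('pics/scene1.png')[160:280,250:370]
cv2.imwrite('pics/z1.png',cv2.hconcat([cv2.resize(a,(390,390),interpolation=2),cv2.resize(b,(400,390),interpolation=2)]))
"
```

```text
t: 3.4
tcp_pos: [0.5126, 0.0307, 0.1583]
tcp_rot: [[-0.004, -0.946, -0.324], [0.0, -0.324, 0.946], [-1.0, 0.003, 0.001]]
contact_force: [1.1, -0.2, 0.1]
width: 0.0003
t 3.4 tcp [0.5126 0.0307 0.1583] F [ 1.1 -0.2  0.1] w 0.0003 rot [[-0.004, -0.946, -0.324], [0.0, -0.324, 0.946], [-1.0, 0.003, 0.001]]
tool shift mm [28.3 -1.5 -0.2]
```

View pics/z1.png

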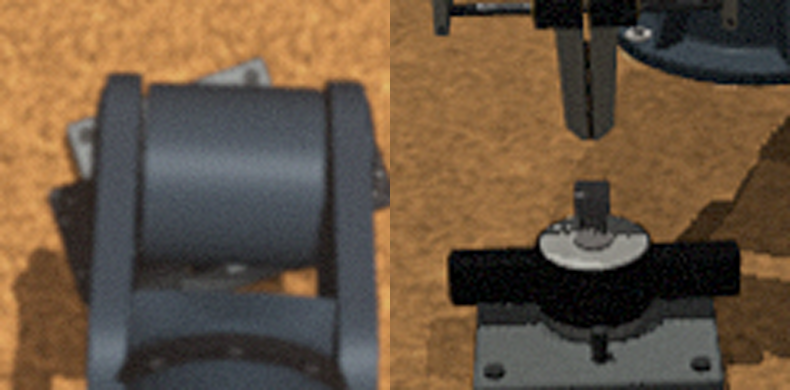

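The fingertips at crop x≈590 line up with the key at crop x≈592. The top view is blocked by the arm. I'll descend now.

```bash
python3 -m crank '[[20,0,0,0,0,0,0],[8,0,0,0,0,0,0],[3,0,0,0,0,0,0],[3,0,0,0,0,0,0],[2,0,0,0,0,0,0]]'
```

```text
t: 4.12
tcp_pos: [0.5141, 0.0299, 0.1239]
tcp_rot: [[0.001, -0.946, -0.323], [-0.0, -0.323, 0.946], [-1.0, -0.001, -0.0]]
contact_force: [0.2, -0.1, 0.2]
width: 0.0007
```

```bash
python3 -m crank '[[2,0,0,0,0,0,0],[2,0,0,0,0,0,0],[2,0,0,0,0,0,0]]';python3 -m crank '[[2,0,0,0,0,0,0],[2,0,0,0,0,0,0]]'
```

```text
t: 4.5
tcp_pos: [0.5141, 0.0298, 0.1181]
tcp_rot: [[0.0, -0.946, -0.323], [-0.0, -0.323, 0.946], [-1.0, -0.0, -0.0]]
contact_force: [-1.8, 0.1, 9.2]
width: 0.0005
t: 4.75
tcp_pos: [0.514, 0.0299, 0.1142]
tcp_rot: [[0.0, -0.946, -0.323], [-0.0, -0.323, 0.946], [-1.0, -0.0, -0.0]]
contact_force: [-2.3, 0.3, 7.7]
width: 0.0004
```

```bash
python3 -m crank '[[2,0,0,0,0,0,0],[1.5,0,0,0,0,0,0]]';python3 -m crank '[[1,0,0,0,0,0,0],[0,0,0,0,0,0,0]]'
```

```text
t: 5.0
tcp_pos: [0.514, 0.0299, 0.1106]
tcp_rot: [[0.0, -0.946, -0.323], [-0.0, -0.323, 0.946], [-1.0, -0.0, -0.0]]
contact_force: [-1.5, 0.0, 8.6]
width: 0.0004
t: 5.25
tcp_pos: [0.514, 0.0299, 0.1096]
tcp_rot: [[0.0, -0.946, -0.323], [-0.0, -0.323, 0.946], [-1.0, -0.0, -0.0]]
contact_force: [-2.8, 0.1, 6.1]
width: 0.0003
```

```bash
python3 -m crank '[[1,0,0,0,0,0,0],[0,0,0,0,0,0,0]]';python3 -m crank '[[0.5,0,0,0,0,0,0],[0,0,0,0,0,0,0]]'
```

```text
t: 5.5
tcp_pos: [0.5141, 0.0299, 0.1091]
tcp_rot: [[0.0, -0.946, -0.323], [-0.0, -0.323, 0.946], [-1.0, -0.0, -0.0]]
contact_force: [-4.5, -0.7, 14.2]
width: 0.0004
t: 5.75
tcp_pos: [0.5142, 0.0298, 0.1091]
tcp_rot: [[0.001, -0.946, -0.323], [-0.0, -0.323, 0.946], [-1.0, -0.001, -0.0]]
contact_force: [-6.3, 0.3, 20.3]
width: 0.0004
```

The key bottomed at z=0.1091 with the force rising to 20 N, so it is home. I'll lift and go to the rear side of the left wing.

```bash
python3 -m crank '[[-40,0,0,0,0,0,0],[-10,5,20,0,0,0,0],[0,5,30,0,0,0,0],[0,2,29,0,0,0,0],[0,0,0,0,0,0,0]]';  python3 -c "
from h import *
to([.514,.031,.13])
b=ctrl.capture('scene'); t=ctrl.capture('top')
b=b[160:280,250:370,::-1]; a=t[200:320,280:400,::-1]
cv2.imwrite('pics/z2.png',cv2.hconcat([cv2.resize(a,(390,390),interpolation=2),cv2.resize(b,(400,390),interpolation=2)]))
"
```

```text
t: 6.38
tcp_pos: [0.4758, 0.1023, 0.1572]
tcp_rot: [[-0.001, -0.946, -0.326], [0.0, -0.326, 0.946], [-1.0, 0.001, 0.0]]
contact_force: [0.8, -0.3, 0.5]
width: 0.0003
t 6.375 tcp [0.4758 0.1023 0.1572] F [ 0.8 -0.3  0.5] w 0.0003 rot [[-0.001, -0.946, -0.326], [0.0, -0.326, 0.946], [-1.0, 0.001, 0.0]]
tool shift mm [ 27.1 -13.  -79.9]
```

View pics/z2.png

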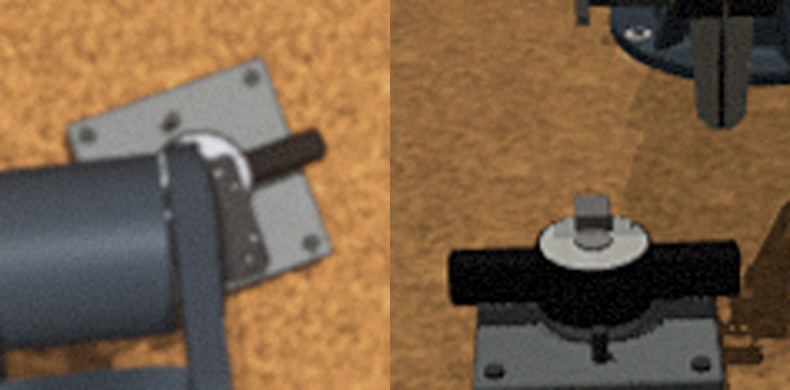

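The key head now sits on the hub at crop (592,210), and the knob is still at rest. Descend beside the wing, then approach contact.

```bash
python3 -m crank '[[45,0,0,0,0,0,0],[35,0,0,0,0,0,0],[11,0,0,0,0,0,0],[0,0,0,0,0,0,0],[0,-7,0,0,0,0,0]]'; python3 -m crank '[[0,-4,0,0,0,0,0],[0,-3,0,0,0,0,0],[0,-3,0,0,0,0,0],[0,0,0,0,0,0,0]]'
```

```text
t: 7.1
tcp_pos: [0.4845, 0.103, 0.0678]
tcp_rot: [[0.002, -0.946, -0.323], [0.0, -0.323, 0.946], [-1.0, -0.002, -0.0]]
contact_force: [1.0, -0.2, 0.5]
width: 0.0004
t: 7.6
tcp_pos: [0.4931, 0.1063, 0.0666]
tcp_rot: [[-0.0, -0.946, -0.323], [-0.0, -0.323, 0.946], [-1.0, 0.0, 0.0]]
contact_force: [-1.6, -0.9, 2.2]
width: 0.0007
```

In contact (about 2 N), with the TCP at unit (-18.5, 78.5) mm. I'll arc clockwise about the axis with 0.12 rad rows.

```bash
python3 -m crank '[[0,-9.5,1.65,0.12,0,0,0],[0,-9.5,1.65,0.12,0,0,0],[0,-9.5,1.65,0.12,0,0,0],[0,-9.5,1.65,0.12,0,0,0],[0,-9.5,1.65,0.12,0,0,0]]'; python3 -c "
from h import *
o=ctrl.get_obs(); d=o['tcp_pos'][:2]-[.536,.038]; a=np.arctan2(d[1],d[0]); print(np.hypot(*d), 'knob~',.33+np.pi/2+np.arctan2(18.5,78.5)-a)
r=o['tcp_rot'];print('turn',.33-np.arctan2(-r[1,1],-r[0,1]))"
```

```text
t: 8.22
tcp_pos: [0.5385, 0.1189, 0.0664]
tcp_rot: [[-0.002, -0.962, 0.271], [0.0, 0.271, 0.962], [-1.0, 0.002, -0.0]]
contact_force: [-4.4, 1.2, 2.2]
width: 0.0006
0.08089917453527053 knob~ 0.5920359777042394
turn 0.6048107513147711
```

```bash
python3 -m crank '[[0,-9.5,1.65,0.12,0,0,0],[0,-9.5,1.65,0.12,0,0,0],[0,-9.5,1.65,0.12,0,0,0],[0,-9.5,1.65,0.12,0,0,0]]'; python3 -m crank '[[0,-4.8,0.9,0.06,0,0,0],[0,-4,0.8,0.05,0,0,0],[0,0,0,0,0,0,0]]'; cat >>h.py <<'E'
def k():
    o=ctrl.get_obs(); d=o['tcp_pos'][:2]-[.536,.038]; a=np.arctan2(d[1],d[0]); print(np.hypot(*d), 'knob~',.33+np.pi/2+np.arctan2(18.5,78.5)-a)
    r=o['tcp_rot'];print('turn',.33-np.arctan2(-r[1,1],-r[0,1]),'F',(r.T@o['contact_force']).round(1))
E
python3 -c "
from h import *
k()"
```

```text
t: 8.72
tcp_pos: [0.5754, 0.1087, 0.0664]
tcp_rot: [[-0.001, -0.728, 0.685], [0.001, 0.685, 0.728], [-1.0, 0.002, -0.0]]
contact_force: [-3.8, 4.3, 0.9]
width: 0.0004
t: 9.1
tcp_pos: [0.582, 0.1046, 0.0664]
tcp_rot: [[-0.003, -0.651, 0.759], [0.002, 0.759, 0.651], [-1.0, 0.004, -0.001]]
contact_force: [-6.9, 12.1, 3.5]
width: 0.0006
0.08097472616462338 knob~ 1.1655000161942453
turn 1.191855252554544 F [-3.5 13.7  2.6]
```

Force along the push has risen to 13.7 N, well above the spring's 4.4 N, so it's against the stop. I'll nudge slightly and hold over a second.

```bash
python3 -m crank '[[0,-0.7,0,0,0,0,0],[0,0,0,0,0,0,0],[0,0,0,0,0,0,0],[0,0,0,0,0,0,0],[0,0,0,0,0,0,0]]'; python3 -c "
from h import *
k()
b=ctrl.capture('scene'); t=ctrl.capture('top')
b=b[160:280,250:370,::-1]; a=t[200:320,280:400,::-1]
cv2.imwrite('pics/z3.png',cv2.hconcat([cv2.resize(a,(390,390),interpolation=2),cv2.resize(b,(400,390),interpolation=2)]))
"
```

```text
t: 9.72
tcp_pos: [0.5821, 0.1045, 0.0664]
tcp_rot: [[-0.003, -0.652, 0.758], [0.003, 0.758, 0.652], [-1.0, 0.004, -0.001]]
contact_force: [-8.2, 13.6, 4.4]
width: 0.0003
0.08093763089777675 knob~ 1.1673351854927636
turn 1.1909222683333758 F [-4.3 15.7  2.7]
```

View pics/z3.png

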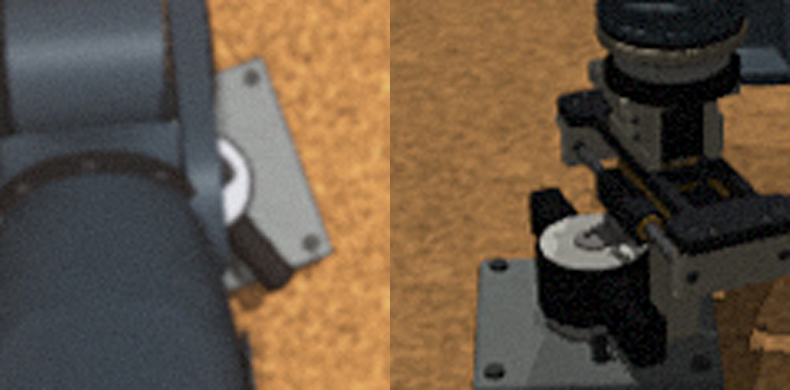

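The right wing now points to crop (285,275), consistent with about 1.2 rad of turn. I'll hold a little longer, ease off, and lift straight up to release.

```bash
python3 -m crank '[[0,0,0,0,0,0,0],[0,0,0,0,0,0,0],[0,0,0,0,0,0,0],[0,0,0,0,0,0,0],[0,1,0,0,0,0,0]]'; python3 -m crank '[[-50,0,0,0,0,0,0],[-60,0,0,0,0,0,0],[-60,0,0,0,0,0,0],[0,0,60,0,0,0,0],[0,0,60,0,0,0,0]]';python3 -m crank '[[0,0,60,0,0,0,0],[0,0,60,0,0,0,0],[0,0,60,0,0,0,0],[0,0,0,0,0,0,0],[0,0,0,0,0,0,0]]'; python3 -c "
from h import *
b=ctrl.capture('scene')[...,::-1]; t=ctrl.capture('top')[...,::-1]
cv2.imwrite('pics/scene4.png',b);cv2.imwrite('pics/top4.png',t)
b=b[200:310,250:370]; a=t[200:320,280:400]
cv2.imwrite('pics/z4.png',cv2.hconcat([cv2.resize(a,(390,390),interpolation=2),cv2.resize(b,(400,390),interpolation=2)]))
"
```

```text
t: 10.45
tcp_pos: [0.5818, 0.1048, 0.0664]
tcp_rot: [[-0.002, -0.652, 0.758], [0.002, 0.758, 0.652], [-1.0, 0.003, -0.001]]
contact_force: [-5.1, 8.2, 2.0]
width: 0.0005
t: 11.08
tcp_pos: [0.6755, 0.1822, 0.2383]
tcp_rot: [[0.003, -0.651, 0.759], [0.0, 0.759, 0.651], [-1.0, -0.001, 0.002]]
contact_force: [-0.7, -0.1, -0.4]
width: 0.0006
t: 11.7
tcp_pos: [0.7986, 0.2864, 0.237]
tcp_rot: [[-0.001, -0.652, 0.758], [-0.0, 0.758, 0.652], [-1.0, 0.0, -0.001]]
contact_force: [-0.2, -0.5, -0.6]
width: 0.0006
```

View pics/z4.png

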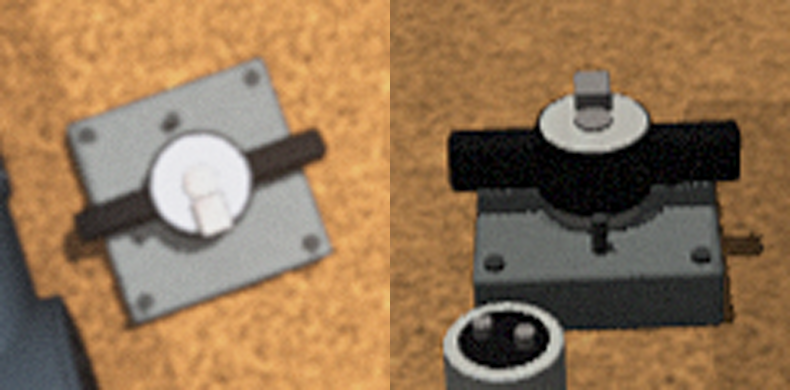

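View pics/top4.png

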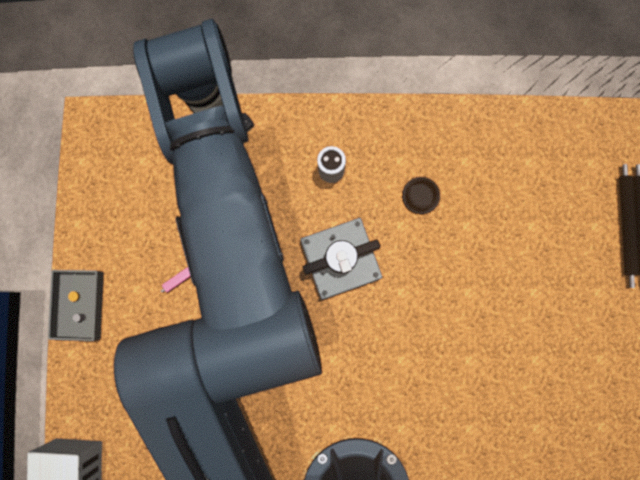

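The knob is back in its rest orientation. The can at (331,163) and the mount at (421,195) have not moved. The arm hides the resistor in the top view, so I'll check it in the scene view, along with the key height.

```bash
python3 - <<'E'
from h import *
a=cv2.imread('pics/scene0.png').astype(int);b=cv2.imread('pics/scene4.png').astype(int)
d=np.abs(a-b).max(2)
for n,(x0,y0,x1,y1) in dict(res=(395,262,460,290),can=(265,285,305,350),mount=(170,275,222,312),knob=(265,232,358,292)).items(): print(n,d[y0:y1,x0:x1].mean().round(1),(d[y0:y1,x0:x1]>40).sum())
for z in (.125,.122,.1115,.109): print(z,proj('scene',[.514,.031,z]).round(1))
for im in (a,b): print(im[208:236,311,1].tolist())
print(ctrl.spot_point('scene','key_head')[:1])
E
```

```text
res 37.1 976
can 12.1 0
mount 12.2 0
knob 11.7 0
0.125 [[310.  216.2]]
0.122 [[310.1 217.5]]
0.1115 [[310.2 221.9]]
0.109 [[310.3 223. ]]
[110, 106, 112, 110, 104, 103, 99, 110, 120, 112, 116, 123, 123, 92, 50, 43, 44, 40, 41, 30, 35, 22, 98, 121, 116, 118, 118, 113]
[121, 119, 124, 128, 122, 112, 114, 119, 124, 129, 109, 110, 130, 135, 135, 131, 131, 133, 94, 40, 45, 43, 95, 127, 130, 125, 137, 129]
[{'uv': [310.9, 222.9], 'conf': 0.69}]
```

View pics/scene4.png

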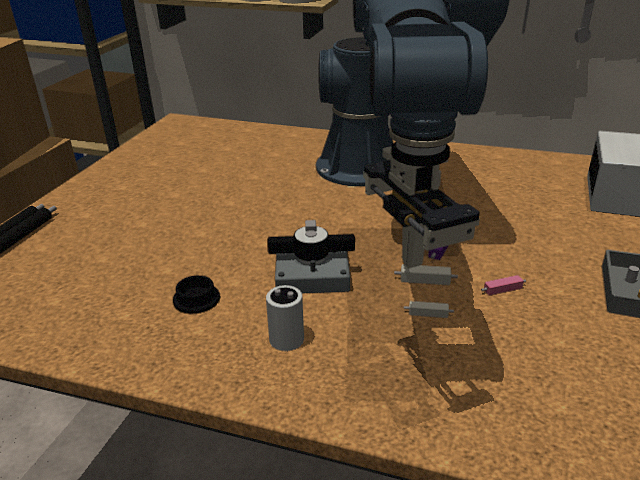

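The resistor is still at (426,274) and only shaded by the arm. The key head is at row 222.9, and home predicts 223.0. The arm is touching nothing, so I'll hand in.

```bash
python3 -c "
from h import *
print(ctrl.get_obs()['t']); print(ctrl.finish_job())"
```

```text
11.85
the job is handed in; nothing more can be done
None
```

The job is done and handed in at 11.85 s; the system gives no verdict, so success rests on my own checks.

- **Key:** I pressed it down with the shut fingers until it stopped at 109.1 mm above the shelf, with the force rising to 20 N. Home is 109 mm. The last scene picture put the head at row 222.9, where home predicts 223.0.
- **Knob:** I pushed the left wing clockwise to about 1.17 rad by my estimate from the arm's position. The force there rose to about 14–16 N, against 4.4 N for the spring alone, so I took it to be at the stop. I held it there for over a second, then lifted straight off. It sprang back, and the last picture shows no difference from the first around the knob.
- **Bystanders:** The can and lens mount match the first pictures. The resistor block is at the same pixels in the scene picture, though the arm hid it from the top camera and its shadow made the automatic comparison there useless. I judged that one by eye.
- **Arm:** At hand-in it was raised clear, with the tool tip about 0.24 m up, and the force readings were near zero.

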